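# Run the checking sleeve round the bent rod and log the pass

## Task

Check the bent rod: pick up the bored checking sleeve, thread it onto the rod's free end and slide it round the bend until it is fully home against the clamped stop collar, with the collar's witness pin pushed in. Let go and leave it there, then press the button on the logging box fully down and release it. Leave the other things on the table where they stand.

Things in the scene. Friction and masses are not known exactly. Their poses are not given: they have to be found in the camera images.
- rig: Fixed rig: plain steel rod, 18 mm diameter, bent to a level arc of 160 mm radius, centre line 100 mm above the table. Origin: on the table under the arc's centre (nothing stands there); x level towards the arc's 0 degree point, z up. Angles about z, counter-clockwise from above: the rod runs from its free end at -65 degrees to the post that holds it at +60 degrees.
- rod_tip (a point): Rod's centre line at its free end (-65 degrees, 100 mm above the table); the round nose reaches 9 mm further. Axes as the rig's.
- post_top (a point): Centre of the top of the aluminium post at +60 degrees that holds the rod: 44 mm radially x 36 mm, 128 mm high, on a foot 110 mm radially x 75 mm, 14 mm high. A dark steel stop collar, 48 mm diameter, 14 mm long, is clamped on the rod short of it and does not give way. Its place changes and is not given: the sleeve is home with its middle anywhere from 0 to +27 degrees.
- sleeve_mid (a point): Centre of the checking sleeve, half-way up: loose aluminium block 56 mm long (x, along the bore), 44 mm wide (y, flat sides to grip), 52 mm high (z), about 0.3 kg, on the table with its bore level. The 23 mm through bore, mouths chamfered, runs along x, 3 mm above this centre. Both ends are alike. On the rod it has just enough play to follow the bend if turned with it.
- pin (a joint): Witness pin: 8 mm steel pin, parallel to the rod and 17.5 mm above its centre line, standing 10 mm out of the collar's face towards the free end; very light spring (under 0.7 N). The sleeve's face pushes it in. Metres: 0 = out, 0.010 = flush, sleeve fully home. It comes out again if the sleeve moves back.
- log_top (a point): Centre of the top face of the push button (34 mm diameter) on the logging box, 69 mm above the table when up. The fixed grey box is 100 x 80 x 45 mm high; the button is pressed straight down.
- log (a joint): Travel of the push button in metres: 0 = up, 0.008 = fully down; a spring returns it, about 5 N holds it fully down.
- ref_ball: Bystander: white reference ball (38 mm) on a steel stem and a round foot of 64 mm, 125 mm high in all; origin under the foot.
- spray: Bystander: white plastic bottle, 60 mm diameter, 150 mm high; origin under its centre.
Things that resemble listed ones, but are neither listed nor needed, are in the scene too. Leave any green look-alike of the part that bears log_top alone.

How it is judged:
On the way, in this order (a step that is already met when the one before it is completed fails the run):
1. the sleeve is threaded on the bent rod (horizontal distance between sleeve_mid and rig between 0.152 and 0.168 m and height (world z) of sleeve_mid between 0.085 and 0.108 m and x of sleeve_mid in the frame of rig above 0.11 m), for 0.1 s.
2. the sleeve is home against the collar, the witness pin pushed in (all of step 1 and value of joint pin above 0.007 m), for 0.2 s.
3. the button is fully down while the sleeve is home (all of step 2 and value of joint log above 0.0065 m), for 0.05 s.
At the end, for the whole second after the job is handed in: The sleeve is on the rod, at rest and within 3 mm of the stop collar (witness pin in by more than 7 of its 10 mm), and the button, having been pressed more than 6.5 of its 8 mm while the sleeve was home, is up again (under 2 mm) (all of step 2 and value of joint log below 0.002 m and linear speed of sleeve below 0.02 m/s); the robot touches nothing.
It fails at once if the reference ball is moved more than 20 mm (distance of ref_ball from where it was at the start of the episode above 0.02 m).
It fails at once if the bottle is moved more than 20 mm (distance of spray from where it was at the start of the episode above 0.02 m).
It fails at once if the button is pressed before the sleeve is home (value of joint log above 0.005 m and value of joint pin below 0.003 m).
It also fails if it takes over 69 s, if anything falls off the work surface, if the arm or the gripper's body presses on something with over 40 N, if the wrist force passes 120 N, or if a joint passes its speed limit or range.

## Robot

A 6-joint arm with a two-finger parallel gripper is mounted at the origin on the work surface. World frame = base frame: x ahead of the robot, y to its left, z up, the work surface at z = 0. Lengths are in m, angles in rad, forces in N, time in s.
With the tool pointing down it reaches from about 0.3 to 0.875 m from the base axis. Payload 4.2 kg.
Tool frame: the origin (TCP) lies on the front face of the gripper's body, between the roots of the fingers; the fingertips stand 73 mm ahead of it and the grasp point (between the pads) lies 54 mm ahead of it; z points along the fingers, y is the direction in which the jaws open and shut (so a half turn about z gives the same grasp; the last joint's range is limited). The gripper opens to 85 mm and grips with 20 to 120 N. Pads are 22 mm wide; open, the fingers measure 114 mm over their backs; the gripper's body (76 mm by 85 mm) begins 54 mm behind the grasp point. The pads swing forward as they close: fully open they stand 13 mm farther back than shut.
Start: joints at [-1.229, 0.32, 1.565, -0, 1.257, -0.02], TCP at [0.204, -0.538, 0.304] pointing down, gripper open.
Joint ranges: [-3.11, 3.11], [-0.84, 2.01], [0.21, 2.61], [-1.34, 4.49], [0.05, 2.63], [-2.56, 2.56]. Speed limits (rad/s): [2.57, 2.57, 3.14, 3.14, 3.14, 3.14].

## Interface

Orientations are given as a rotation vector (axis times angle).
In Python, from cell import ctrl, cams, models gives the robot as it stands.
- The arm moves only by the tool apply_moves, never from a script. Its argument "plan" is one flat list of numbers, 5 for each row, row after row: the opening, from 0 (shut) to 1 (fully open), then the shift along the tool's x, y, z in m, then the turn about the tool's z in rad. A call has 1 to 20 rows; each row shifts and turns the commanded pose from where the row before left it, along the tool's axes as they then stand; what a row does not reach is not made up. A row lasts 1/8 s, in which the tool goes at most 62.5 mm and 10.7 degrees, less where a joint would pass 70% of its speed; a pose out of reach is approached as far as the arm can. A call with a gripper value outside its range is refused whole. The fingers move at their own pace and stop on an object; "squeeze" is the grip in N (left out, the last holds). Time passes only in rows, so rows that do not move let the fingers close. It gives the time, the measured TCP pose, the force and the opening at its end, in the units of the state.
- ctrl.read_state(): the state, without advancing time (a new reading comes with each control period).
- cams.get_image(name): name is "side" or "top" or "wrist"; returns the picture (420x560x3 uint8, red, green, blue); there is no depth.
- cams.camera_model(name): a dict with "K" (3x3 intrinsics, pixels), "k1" (the pictures are not rectified: a ray, as slopes to the right and down, at radius r is drawn at 1 + k1 r^2 times it, then the intrinsics apply), "rvec" (rotation vector, rad) and "tvec" (3), from world to camera coordinates, as OpenCV has them. Camera axes: x right, y down, z forward; pixel columns grow to the right and rows downward; lengths in m; the calibration is good to about 2 mm. A picture is of the moment at which its call begins: read the wrist's pose just before it. camera_model takes no time and is no camera call; for the wrist camera it gives the pose at the moment of the call.
- ctrl.hand_in(): hands the job in, once; it reports no verdict.
Trained networks look in the newest picture that a camera, given by its name, has taken for a name from the list of things; names that differ only in an ending like _2 or _b are one class to them, and where a whole thing is asked for, a point or a joint stands for the part that bears it (a point fixed in the world has none). Each returns a list of dicts, best first, with "conf" (0 to 1); they miss things now and then, are a little off and sometimes report something else, mostly with a low value. They report only what shows in the picture. A call takes as long as a camera call. They do not tell look-alikes from the thing itself.
- models.recognise(camera, query): "rect" ([left, top, right, bottom] in pixels, round what is visible of it).
- models.spot_point(camera, query): "at" ([column, row] in pixels: a listed point, or the origin of a listed thing).
The state is a dict: "time_s": time; "qpos": joint angles; "joint_velocities": joint speeds; "tau": joint torques, N m; "position": TCP position; "eef_rot": TCP orientation; "ft_force": force on the tool from outside, world axes, zero at the start; "wrist_torque": the same for the moment, N m; "width": finger opening in m.
Only numpy, scipy, OpenCV 4.12 (cv2) and the standard library are available. Lean on these libraries where they do the work, as an engineer would, in place of code of your own. Each camera call takes 0.05 s, during which the arm holds its last target. There are 200 camera calls.

## Working session

There is one attempt and no reset: what is moved stays moved. The work goes in short steps, Python scripts to look and compute and a tool call to move; the robot and the scene stay as the last step left them, time stands still between calls to the robot, and variables do not carry over. Pictures are saved under pics/ and viewed, about 8 in all and at most 12, crops included, and the job is handed in when it is done.

Besides the shell and the picture viewer there is one more tool, called after "Emit:" by a JSON object that holds its "fn" and its "kwargs", one argument or row to a line. apply_moves: Moves the arm, as the interface text tells. Its arguments: {"type":"object","properties":{"plan":{"type":"array","items":{"type":"number"}},"squeeze":{"type":"number"}},"required":["plan"]}

```bash
mkdir -p pics; ls; cat > h.py <<'E'
import numpy as np, cv2
from cell import ctrl, cams, models
def ray(cam,px,m=None):
    m=m or cams.camera_model(cam); K=np.array(m["K"],float); k1=m["k1"]
    d=np.array([(px[0]-K[0,2])/K[0,0],(px[1]-K[1,2])/K[1,1]]); u=d.copy()
    for _ in range(30): u=d/(1+k1*(u@u))
    R=cv2.Rodrigues(np.array(m["rvec"],float))[0]; t=np.array(m["tvec"],float).ravel()
    return -R.T@t, R.T@np.array([u[0],u[1],1.])
def onz(cam,px,z,m=None):
    o,d=ray(cam,px,m); return o+d*(z-o[2])/d[2]
def proj(cam,P,m=None):
    m=m or cams.camera_model(cam); K=np.array(m["K"],float)
    R=cv2.Rodrigues(np.array(m["rvec"],float))[0]; c=R@np.array(P,float)+np.array(m["tvec"],float).ravel()
    u=c[:2]/c[2]; u=u*(1+m["k1"]*(u@u)); return K[:2,:2]@u+K[:2,2]
def tri(obs):
    A=np.zeros((3,3));b=np.zeros(3)
    for o,d in obs:
        d=d/np.linalg.norm(d);M=np.eye(3)-np.outer(d,d);A+=M;b+=M@o
    return np.linalg.solve(A,b)
def save(cam,name,crop=None,s=1):
    im=cams.get_image(cam)[:,:,::-1]
    if crop: im=im[crop[1]:crop[3],crop[0]:crop[2]]
    cv2.imwrite("pics/"+name,cv2.resize(im,None,fx=s,fy=s,interpolation=cv2.INTER_CUBIC)); return im
E
python3 - <<'E'
from h import *
np.set_printoptions(precision=3,suppress=True)
a=cams.get_image("top");b=cams.get_image("side")
cv2.imwrite("pics/ts.png",cv2.resize(np.vstack([a,b])[:,:,::-1],None,fx=1,fy=1)[:, :])
cv2.imwrite("pics/top.png",cv2.resize(a[:,:,::-1],(800,600)));cv2.imwrite("pics/side.png",cv2.resize(b[:,:,::-1],(800,600)))
for c in("top","side"):
    m=cams.camera_model(c);print(c,ray(c,(280,210)),m["K"][0][0],m["k1"])
    for q in("rig","rod_tip","post_top","sleeve_mid","log_top","ref_ball","spray"):
        print(q,[(np.round(r["at"],1).tolist(),round(r["conf"],2)) for r in models.spot_point(c,q)][:4])
E
```

```text
pics
top (array([0.235, 0.122, 1.349]), array([ 0.187, -0.03 , -0.982])) 432.76680570415834 0.023003636069037603
rig []
rod_tip [([267.5, 167.4], 0.67), ([361.2, 187.4], 0.58)]
post_top [([268.8, 167.2], 0.87)]
sleeve_mid [([407.1, 214.4], 0.61), ([187.0, 213.8], 0.4)]
log_top [([186.8, 212.9], 0.67), ([102.1, 226.5], 0.44)]
ref_ball [([400.7, 155.0], 0.7)]
spray [([201.9, 147.6], 0.81)]
side (array([-0.355, -1.075,  0.969]), array([ 0.467,  0.724, -0.508])) 509.208669844871 0.004317564980094684
rig []
rod_tip []
post_top [([308.0, 196.6], 0.44)]
sleeve_mid [([386.6, 298.3], 0.44)]
log_top [([252.3, 195.6], 0.37)]
ref_ball [([434.6, 280.8], 0.6)]
spray [([308.8, 194.3], 0.48)]
```

View pics/top.png

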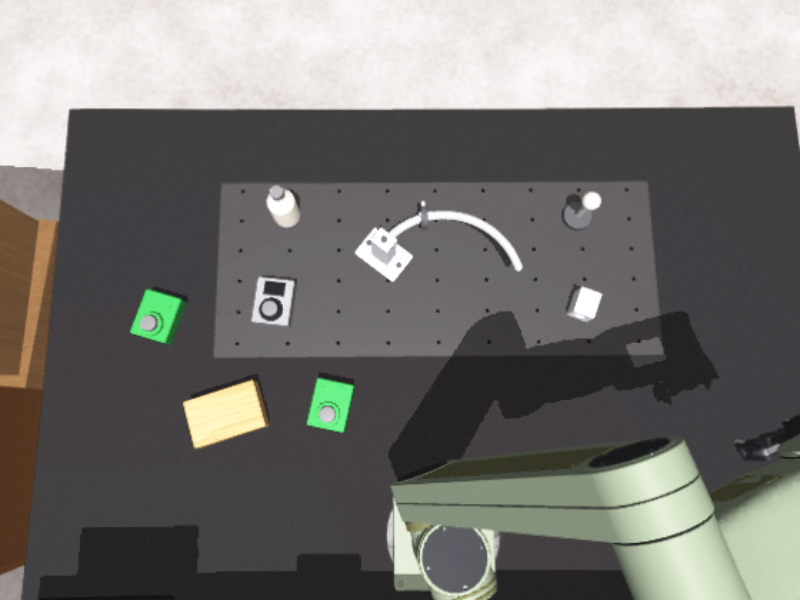

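View pics/side.png

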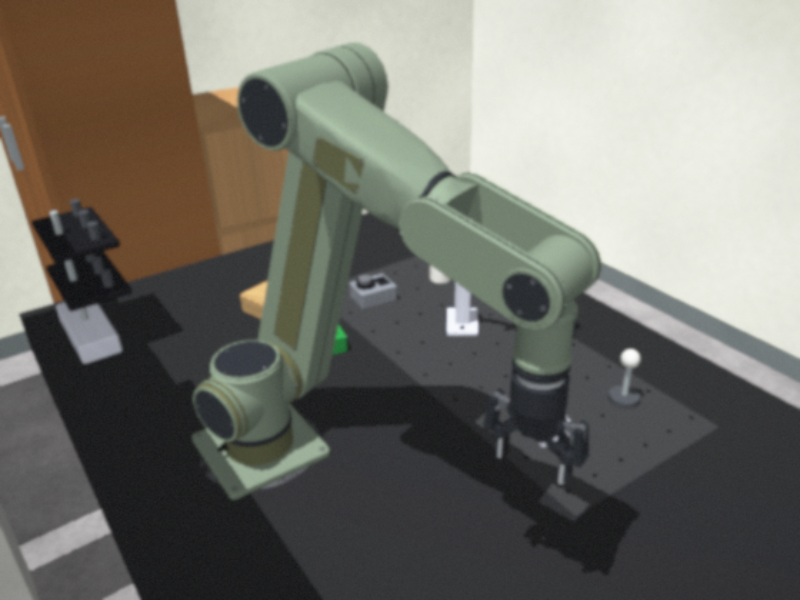

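The top view (800 px scale) shows the post at (383,245), the collar at (424,213), the rod tip at (518,267) and a white block (sleeve) at (585,303). The ball is at (590,203), the bottle at (284,206) and the grey logging box at (272,302). The two green boxes at (157,316) and (330,404) are look-alikes. The side view is mostly blocked by the arm. Next I measure these and check a crop.

```bash
cat > rigfit.py <<'E'
from h import *
from scipy.optimize import least_squares
def circ(P,R=.16):
    return least_squares(lambda c:np.hypot(P[:,0]-c[0],P[:,1]-c[1])-R,P.mean(0)-[.08,0],loss="soft_l1",f_scale=.002)
E
python3 - <<'E'
from rigfit import *
np.set_printoptions(precision=4,suppress=True)
im=cams.get_image("top"); cv2.imwrite("pics/top_raw.png",im[:,:,::-1])
s=.7
print("tip",onz("top",(518*s,267*s),.1),"net",onz("top",(361.2,187.4),.1))
print("post",onz("top",(268.8,167.2),.128)); print("sleeve",onz("top",(407.1,214.4),.026))
print("log",onz("top",(186.8,212.9),.069),"ball",onz("top",(400.7,155),0),"spray",onz("top",(201.9,147.6),0))
print("collar",onz("top",(424*s,213*s),.1))
g=im.min(2); 
# rod pixels
x0,y0,x1,y1=280,140,375,200
m=np.zeros(g.shape,np.uint8); m[y0:y1,x0:x1]=(g[y0:y1,x0:x1]>120)
n,l,st,_=cv2.connectedComponentsWithStats(m); print(st[1:])
ys,xs=np.nonzero(m); M=cams.camera_model("top")
P=np.array([onz("top",(x,y),.1,M)[:2] for x,y in zip(xs,ys)])
c=circ(P);print("centre",c.x,np.std(c.fun))
a=np.degrees(np.arctan2(P[:,1]-c.x[1],P[:,0]-c.x[0]));print("ang range",a.min(),a.max())
c1=cv2.resize(im[135:240,250:430],(800,467),interpolation=2);c2=cv2.resize(im[180:240,160:260],(220,132),interpolation=2)
c1[335:467,:220]=c2
cv2.imwrite("pics/crop1.png",c1[:,:,::-1])
E
```

```text
tip [ 0.5413 -0.1623  0.1   ] net [ 0.5398 -0.158   0.1   ]
post [0.5954 0.1163 0.128 ]
sleeve [ 0.4707 -0.3134  0.026 ]
log [0.4718 0.3629 0.069 ] ball [ 0.6719 -0.3141  0.    ] spray [0.7004 0.3329 0.    ]
collar [0.6599 0.0312 0.1   ]
[[294 140   4   5  15]
 [280 147  86  43 688]
 [280 172   9  19 103]]
centre [ 0.4953 -0.0135] 0.018433666208002585
ang range -75.45352626275739 68.57019939148847
```

View pics/crop1.png

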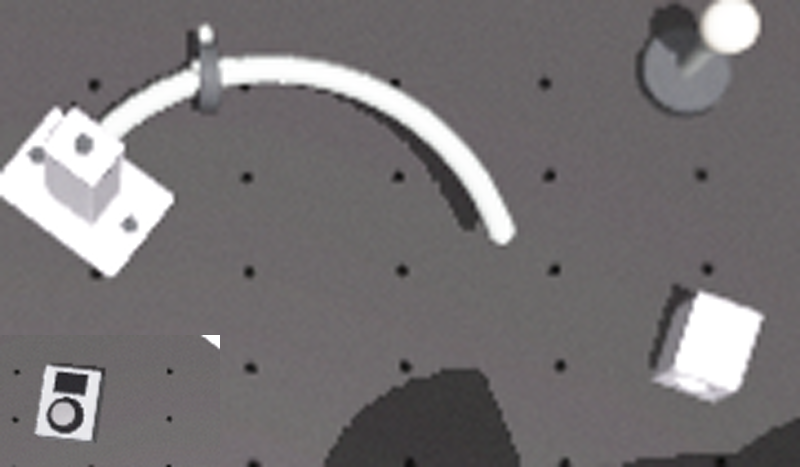

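The crop shows the steel rod with the collar at crop (208,75), its pin standing out to the right, and the sleeve at (710,340) as a white block with its end face towards the robot. The inset shows the grey logging box with its button at (65,413). It is the only grey one, so it fits; the green boxes are the look-alikes. Now the rod arc fit.

```bash
python3 - <<'E'
from rigfit import *
np.set_printoptions(precision=4,suppress=True)
im=cv2.imread("pics/top_raw.png"); g=im.min(2); M=cams.camera_model("top")
m=np.zeros(g.shape,np.uint8); m[140:200,303:375]=g[140:200,303:375]>130
ys,xs=np.nonzero(m); P=np.array([onz("top",(x,y),.1,M)[:2] for x,y in zip(xs,ys)])
c=circ(P);C=c.x;print("centre",C,np.std(c.fun),len(P))
c2=least_squares(lambda c:np.hypot(P[:,0]-c[0],P[:,1]-c[1])-c[2],[*C,.16]);print("free R",c2.x)
ang=lambda p:np.degrees(np.arctan2(p[1]-C[1],p[0]-C[0]))
a=np.array([ang(p) for p in P]);print("min ang",a.min(),"tip yaw",a.min()+65+np.degrees(9/160))
co=onz("top",(250+209/4.444,135+80/4.444),.1,M);po=onz("top",(250+84/4.444,135+145/4.444),.128,M)
print("collar",co,ang(co),"post",po,ang(po)-60,np.hypot(*(po[:2]-C)))
for p in [(698,292),(763,317),(737,392),(672,368)]: print(onz("top",(250+p[0]/4.444,135+p[1]/4.444),.052,M))
print("log",onz("top",(189.6,215.8),.069,M))
mm=(g[195:235,390:430]>190).astype(np.uint8); k=cv2.findContours(mm,0,1)[0]; k=max(k,key=cv2.contourArea)
W=np.array([onz("top",(q[0][0]+390,q[0][1]+195),.052,M)[:2] for q in k],np.float32);print(cv2.minAreaRect(W*1000),W.mean(0))
m2=cams.camera_model("wrist");print(ray("wrist",(280,210)),ctrl.read_state()["position"],m2["K"][0][0],ctrl.read_state()["eef_rot"])
R=cv2.Rodrigues(np.array(m2["rvec"],float))[0];print(R)
E
```

```text
centre [ 0.4972 -0.0087] 0.00565638531583516 492
free R [ 0.4984 -0.0094  0.1587]
min ang -76.54369721321324 tip yaw -8.320809615602354
collar [0.6476 0.0307 0.1   ] 14.704578698573922 post [0.5941 0.116  0.128 ] -7.831651582334537 0.1579233652525223
[ 0.5087 -0.3076  0.052 ]
[ 0.4908 -0.3511  0.052 ]
[ 0.4387 -0.3296  0.052 ]
[ 0.4556 -0.2862  0.052 ]
log [0.463  0.3543 0.069 ]
((471.298583984375, -314.9870910644531), (48.72361373901367, 69.28104400634766), 67.08338165283203) [ 0.4718 -0.3147]
(array([ 0.2647, -0.5139,  0.374 ]), array([-0.2459, -0.109 , -0.9633])) [ 0.2035 -0.5378  0.304 ] 297.0695918003786 [3.0902 0.5651 0.0001]
[[ 0.3542 -0.9352  0.0011]
 [-0.9035 -0.342   0.2583]
 [-0.2411 -0.0924 -0.9661]]
```

Emit:
{"fn": "apply_moves", "kwargs": {
  "plan": [1, 0.047, -0.0162, 0.0077, 0, 1, 0.047, -0.0162, 0.0077, 0, 1, 0.047, -0.0162, 0.0077, 0, 1, 0.047, -0.0162, 0.0077, 0, 1, 0.047, -0.0162, 0.0077, 0, 1, 0.047, -0.0162, 0.0077, 0, 1, 0.047, -0.0162, 0.0077, 0, 1, 0, 0, 0, 0.149, 1, 0, 0, 0, 0.149, 1, 0, 0, 0, 0.149, 1, 0, 0, 0, 0.149, 1, 0, 0, 0, 0.149, 1, 0, 0, 0, 0],
  "squeeze": 60
}}

```text
time_s: 2.48
position: [0.4711, -0.3153, 0.25]
eef_rot: [3.085, -0.595, 0.0]
ft_force: [0.9, -0.2, -0.7]
width: 0.0853
```

```bash
python3 - <<'E'
from h import *
np.set_printoptions(precision=4,suppress=True)
s=ctrl.read_state();print(s["time_s"],s["position"],s["eef_rot"],s["qpos"])
im=cams.get_image("wrist");M=cams.camera_model("wrist");cv2.imwrite("pics/w1.png",im[:,:,::-1])
r=models.spot_point("wrist","sleeve_mid");print([(x["at"],x["conf"],onz("wrist",x["at"],.026,M)) for x in r])
E
```

```text
2.475 [ 0.4711 -0.3153  0.25  ] [ 3.0846 -0.5954  0.0001] [-0.61    0.346   1.6673 -0.      1.1283  1.3422]
[([274.1, 188.5], 0.85, array([ 0.4774, -0.3152,  0.026 ]))]
```

View pics/w1.png

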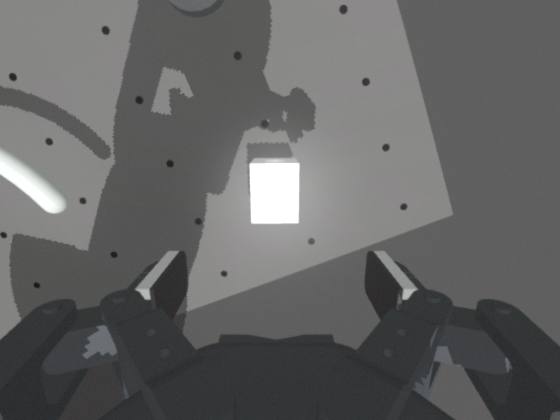

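The wrist view shows the sleeve's bright top face, about (250–299, 163–223), nearly aligned with the jaws. The rod's nose is at (57,205). Next I measure both.

```bash
python3 - <<'E'
from rigfit import *
np.set_printoptions(precision=4,suppress=True)
im=cv2.imread("pics/w1.png");g=im.min(2);M=cams.camera_model("wrist");T=cams.camera_model("top")
for th in(150,200,235):
    mm=(g[150:235,235:315]>th).astype(np.uint8);k=max(cv2.findContours(mm,0,1)[0],key=cv2.contourArea)
    r=cv2.minAreaRect(k);b=cv2.boxPoints(r)+[235,150]
    W=np.array([onz("wrist",q,.052,M) for q in b]);e=W[1]-W[0];f=W[2]-W[1]
    print(th,b.round(1).tolist(),W.mean(0),np.hypot(*e[:2]),np.degrees(np.arctan2(e[1],e[0])),np.hypot(*f[:2]),np.degrees(np.arctan2(f[1],f[0])))
# rod part in wrist
m=np.zeros(g.shape,np.uint8);m[140:220,0:80]=g[140:220,0:80]>160
ys,xs=np.nonzero(m);P=np.array([onz("wrist",(x,y),.1,M)[:2] for x,y in zip(xs,ys)])
C=np.array([.4975,-.009]);d=P-C;r=np.hypot(*d.T);a=np.degrees(np.arctan2(d[:,1],d[:,0]))
for lo in range(-76,-40,4):
    s=(a>=lo)&(a<lo+4)
    if s.any():print(lo,s.sum(),r[s].mean(),r[s].min(),r[s].max())
print("min a",a.min())
E
```

```text
150 [[235.0, 150.0], [314.0, 150.0], [314.0, 234.0], [235.0, 234.0]] [ 0.4777 -0.3159  0.052 ] 0.07030116547173397 -111.81469481993679 0.07932532751766039 160.06734974221234
200 [[249.0, 223.0], [249.0, 159.0], [299.0, 159.0], [299.0, 223.0]] [ 0.4793 -0.316   0.052 ] 0.060242972632320556 -23.13033072908015 0.044816239031503856 -111.81684450265661
235 [[250.0, 163.0], [298.0, 163.0], [298.0, 222.0], [250.0, 222.0]] [ 0.4781 -0.3156  0.052 ] 0.04316731116710357 -111.81740248552819 0.055675180716326954 159.27987417275986
-76 248 0.15657339965506067 0.14609710680821264 0.1653730199478414
-72 347 0.1559794132056679 0.14577119048948517 0.16551149319317762
-68 348 0.15619729562512918 0.14610491555571395 0.16567559910903845
-64 347 0.15638544226901746 0.14633742640335523 0.16580754210263654
-60 349 0.15672472637270443 0.14690047106060303 0.16608882757037974
-56 99 0.16020698732527128 0.14976716396385079 0.16589058866166329
min a -75.69445180574127
```

Emit:
{"fn": "apply_moves", "kwargs": {
  "plan": [1, 0.0066, -0.002, 0, 0, 1, 0, 0, 0.045, 0, 1, 0, 0, 0.045, 0, 1, 0, 0, 0.045, 0, 1, 0, 0, 0.035, 0, 1, 0, 0, 0, 0, 0.3, 0, 0, 0, 0, 0, 0, 0, 0, 0, 0, 0, 0, 0, 0, 0, 0, 0, 0, 0, 0, 0, 0, 0],
  "squeeze": 60
}}

```text
$.plan: bad value
```

Emit:
{"fn": "apply_moves", "kwargs": {
  "plan": [1, 0.0066, -0.002, 0, 0, 1, 0, 0, 0.045, 0, 1, 0, 0, 0.045, 0, 1, 0, 0, 0.045, 0, 1, 0, 0, 0.035, 0, 1, 0, 0, 0, 0, 0.3, 0, 0, 0, 0, 0, 0, 0, 0, 0, 0, 0, 0, 0, 0, 0, 0, 0, 0, 0, 0, 0, 0, 0, 0],
  "squeeze": 60
}}

```text
time_s: 3.95
position: [0.4789, -0.3166, 0.0819]
eef_rot: [3.083, -0.598, 0.006]
ft_force: [-0.5, -0.2, 6.6]
width: 0.0433
```

Emit:
{"fn": "apply_moves", "kwargs": {
  "plan": [0, 0, 0, -0.02, 0, 0, 0, 0, -0.05, 0, 0, 0, 0, -0.05, 0, 0, 0, 0, -0.05, 0, 0, 0, 0, 0, 0]
}}

```text
time_s: 4.58
position: [0.4793, -0.3168, 0.2546]
eef_rot: [3.08, -0.598, 0.014]
ft_force: [0.6, -0.0, -3.8]
width: 0.0433
```

```bash
python3 - <<'E'
from h import *
np.set_printoptions(precision=4,suppress=True)
s=ctrl.read_state();print(s["time_s"],s["position"],s["eef_rot"],s["ft_force"],s["width"])
im=cams.get_image("wrist");M=cams.camera_model("wrist");cv2.imwrite("pics/w2.png",im[:,:,::-1])
E
```

```text
4.575 [ 0.4793 -0.3168  0.2546] [ 3.0803 -0.5975  0.0139] [ 0.5844 -0.0242 -3.8318] 0.043257829667278605
```

View pics/w2.png

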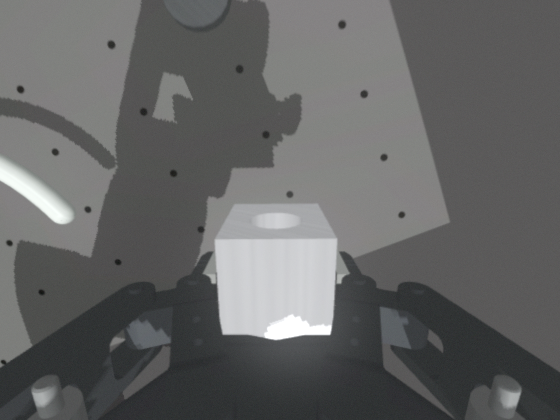

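The wrist view shows the sleeve held square: upper front edge from about (217,238) to (336,238), bore mouth at (276,220) and the rod nose at (66,215). Next I get the sleeve's pose in the tool frame and the rod fit.

```bash
cat >> h.py <<'E'
def tcp(s=None):
    s=s or ctrl.read_state(); return np.array(s["position"],float),cv2.Rodrigues(np.array(s["eef_rot"],float))[0]
E
python3 - <<'E'
from h import *
np.set_printoptions(precision=4,suppress=True)
im=cv2.imread("pics/w2.png");g=cv2.GaussianBlur(im,(3,3),0).min(2).astype(int);M=cams.camera_model("wrist");p,R=tcp()
def edges(row,a,b):
    d=np.diff(g[row,a:b]);return a+np.argmax(d)+.5,a+np.argmin(d)+.5
for r in(208,215,225,232,236,240,245,255,280,310,325):print(r,edges(r,200,350))
for c in(235,255,300,320):
    d=np.diff(g[195:345,c]);i=np.argsort(-abs(d))[:6];print(c,[(195+k+.5,d[k]) for k in i])
# tool coordinates as function of assumed tool-z of top plane
def tl(px,zt):
    o,d=ray("wrist",px,M);o=R.T@(o-p);d=R.T@d;return o+d*(zt-o[2])/d[2]
for zt in(.020,.024,.028,.032):
    print(zt,[tl(q,zt) for q in((217,239),(335,239),(220,331),(331,331))])
E
```

```text
208 (np.float64(206.5), np.float64(320.5))
215 (np.float64(206.5), np.float64(323.5))
225 (np.float64(204.5), np.float64(329.5))
232 (np.float64(203.5), np.float64(333.5))
236 (np.float64(202.5), np.float64(335.5))
240 (np.float64(214.5), np.float64(336.5))
245 (np.float64(214.5), np.float64(336.5))
255 (np.float64(211.5), np.float64(340.5))
280 (np.float64(210.5), np.float64(341.5))
310 (np.float64(218.5), np.float64(333.5))
325 (np.float64(220.5), np.float64(331.5))
235 [(np.float64(334.5), np.int64(-49)), (np.float64(333.5), np.int64(-38)), (np.float64(335.5), np.int64(-27)), (np.float64(238.5), np.int64(14)), (np.float64(332.5), np.int64(-14)), (np.float64(239.5), np.int64(11))]
255 [(np.float64(335.5), np.int64(-48)), (np.float64(336.5), np.int64(-34)), (np.float64(334.5), np.int64(-29)), (np.float64(238.5), np.int64(15)), (np.float64(203.5), np.int64(11)), (np.float64(239.5), np.int64(10))]
300 [(np.float64(335.5), np.int64(-65)), (np.float64(334.5), np.int64(-50)), (np.float64(336.5), np.int64(-35)), (np.float64(238.5), np.int64(15)), (np.float64(333.5), np.int64(-13)), (np.float64(203.5), np.int64(10))]
320 [(np.float64(334.5), np.int64(-69)), (np.float64(335.5), np.int64(-46)), (np.float64(333.5), np.int64(-40)), (np.float64(324.5), np.int64(19)), (np.float64(238.5), np.int64(13)), (np.float64(323.5), np.int64(13))]
0.02 [array([ 0.0303, -0.0198,  0.02  ]), array([0.0303, 0.0183, 0.02  ]), array([-0.0046, -0.0206,  0.02  ]), array([-0.0046,  0.0188,  0.02  ])]
0.024 [array([ 0.0288, -0.0207,  0.024 ]), array([0.0288, 0.0192, 0.024 ]), array([-0.0077, -0.0215,  0.024 ]), array([-0.0077,  0.0197,  0.024 ])]
0.028 [array([ 0.0272, -0.0215,  0.028 ]), array([0.0272, 0.02  , 0.028 ]), array([-0.0108, -0.0224,  0.028 ]), array([-0.0108,  0.0206,  0.028 ])]
0.032 [array([ 0.0257, -0.0224,  0.032 ]), array([0.0257, 0.0209, 0.032 ]), array([-0.0138, -0.0233,  0.032 ]), array([-0.0139,  0.0214,  0.032 ])]
```

Emit:
{"fn": "apply_moves", "kwargs": {
  "plan": [0, -0.01425, -0.0357, 0, 0, 0, -0.01425, -0.0357, 0, 0, 0, -0.01425, -0.0357, 0, 0, 0, -0.01425, -0.0357, 0, 0, 0, 0, 0, 0, -0.14, 0, 0, 0, 0, -0.14, 0, 0, 0, 0.04, 0, 0, 0, 0, 0.04, 0, 0, 0, 0, 0.018, 0, 0, 0, 0, 0, 0]
}}

```text
time_s: 5.88
position: [0.4764, -0.1614, 0.149]
eef_rot: [-3.135, 0.162, 0.012]
ft_force: [0.4, -0.1, -1.9]
width: 0.0431
```

```bash
python3 - <<'E'
from h import *
np.set_printoptions(precision=4,suppress=True)
s=ctrl.read_state();print(s["time_s"],s["position"],s["eef_rot"],s["ft_force"],s["width"])
im=cams.get_image("wrist");cv2.imwrite("pics/w3.png",im[:,:,::-1])
r=models.spot_point("wrist","rod_tip");print(r)
E
```

```text
5.875 [ 0.4764 -0.1614  0.149 ] [-3.1352  0.1619  0.0116] [ 0.4399 -0.1269 -1.8823] 0.04309343929444118
[{'at': [254.0, 115.2], 'conf': 0.97}]
```

View pics/w3.png

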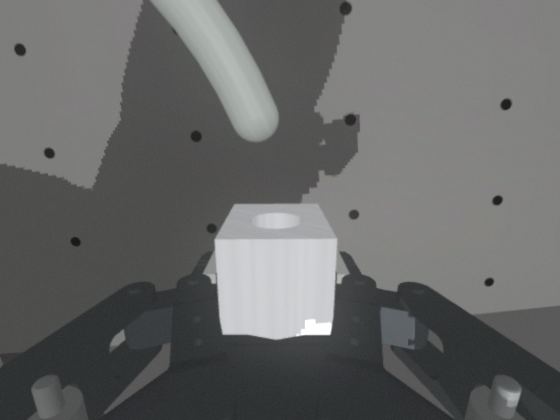

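The wrist view shows the rod nose at about (257,125), curving up and left, and the bore mouth at (276,220). Now I fit the rod tube (rig x, y, yaw, z) to its silhouette.

```bash
cat >> rigfit.py <<'E'
def contour(im,box,th=None):
    x0,y0,x1,y1=box; g=cv2.GaussianBlur(im,(3,3),0).min(2)[y0:y1,x0:x1]
    t,m=cv2.threshold(g,th or 0,255,cv2.THRESH_BINARY+(0 if th else cv2.THRESH_OTSU))
    k=max(cv2.findContours(m,cv2.RETR_EXTERNAL,cv2.CHAIN_APPROX_NONE)[0],key=cv2.contourArea)[:,0]
    s=(k[:,0]>1)&(k[:,1]>1)&(k[:,0]<x1-x0-2)&(k[:,1]<y1-y0-2); c=k.mean(0)
    return k[s]+[x0,y0],t
def fit(rays,x0=(.4965,-.006,-.14,.1),amax=.3,sig=(.01,.01,.1,.002)):
    O=np.array([r[0] for r in rays]);D=np.array([r[1]/np.linalg.norm(r[1]) for r in rays])
    a=np.radians(np.arange(-65,amax*180/np.pi,.25)); x0=np.array(x0)
    def f(p):
        S=np.c_[p[0]+.16*np.cos(a+p[2]),p[1]+.16*np.sin(a+p[2]),np.full(len(a),p[3])]
        v=S[None]-O[:,None]; t=(v*D[:,None]).sum(2)
        return np.r_[np.sqrt(np.maximum((v**2).sum(2)-t**2,0)).min(1)-.009,(p-x0)/sig*.002]
    return least_squares(f,x0,loss="soft_l1",f_scale=.001)
E
python3 - <<'E'
from rigfit import *
np.set_printoptions(precision=4,suppress=True)
im=cv2.imread("pics/w3.png");M=cams.camera_model("wrist");p,R=tcp()
k,t=contour(im,(110,0,330,150));print(t,len(k),k.min(0),k.max(0),k[::25].tolist())
r=fit([ray("wrist",q,M) for q in k]);print(r.x,np.sqrt(np.mean(r.fun[:-4]**2)),abs(r.fun).max())
C,yaw,z=r.x[:2],r.x[2],r.x[3]
v=p[:2]+R[:2,0]*-.0015-C;print("sleeve r,ang",np.hypot(*v),np.degrees(np.arctan2(v[1],v[0])-yaw),"toolyaw-rigyaw",np.degrees(np.arctan2(R[1,0],R[0,0])-yaw));print(R)
b=cv2.GaussianBlur(im,(3,3),0).min(2).astype(int)
for row in(245,260,310):
    d=np.diff(b[row,200:350]);print(row,200+np.argmax(d),200+np.argmin(d))
E
```

```text
118.0 297 [152   2] [277 140] [[152, 2], [174, 27], [192, 52], [208, 77], [222, 102], [234, 127], [257, 140], [277, 123], [271, 98], [260, 73], [247, 48], [232, 23]]
[ 0.5016 -0.007  -0.1412  0.1001] 0.0001104888382108494 0.0010264902871435111
sleeve r,ang 0.1569033124730092 -91.06028564792207 toolyaw-rigyaw 2.172339927515223
[[ 0.9947 -0.1031 -0.0014]
 [-0.1031 -0.9947  0.0005]
 [-0.0015 -0.0003 -1.    ]]
245 214 336
260 208 342
310 218 333
```

Emit:
{"fn": "apply_moves", "kwargs": {
  "plan": [0, 0, 0.0026, -0.004, 0.0565, 0, 0, 0, 0, 0, 0, 0, 0, 0, 0]
}}

```text
time_s: 6.35
position: [0.4783, -0.1647, 0.1565]
eef_rot: [3.131, -0.249, 0.001]
ft_force: [0.3, 0.3, -2.4]
width: 0.0435
```

```bash
cat > look.py <<'E'
from rigfit import *
import sys
np.set_printoptions(precision=4,suppress=True)
C=np.array([.5016,-.0077]);Y=-.1412
s=ctrl.read_state();p,R=tcp(s)
ps=p+R@[-.0015,0,.0532]
v=ps[:2]-C;phi=np.degrees(np.arctan2(v[1],v[0])-Y)
print("t %.2f tcp"%s["time_s"],p,"r %.4f phi %.2f yawerr %.2f borez %.4f"%(np.hypot(*v),phi,np.degrees(np.arctan2(R[1,0],R[0,0])-Y)-phi-90,ps[2]),"tilt",R[2,:2],"F",np.array(s["ft_force"]),"T",np.array(s["wrist_torque"]),"w",s["width"])
E
python3 - <<'E'
from look import *
im=cams.get_image("wrist");M=cams.camera_model("wrist");cv2.imwrite("pics/w4.png",im[:,:,::-1]);im=im[:,:,::-1]
k,t=contour(im,(110,0,330,150));r=fit([ray("wrist",q,M) for q in k],x0=(.5016,-.007,-.1412,.1),sig=(.01,.01,.1,.01));print(r.x,np.sqrt(np.mean(r.fun[:-4]**2)))
def pr(x,z,y=0): return proj("wrist",p+R@[x,y,z],M)
s=least_squares(lambda q:[pr(q[0],q[1])[1]-238.8,pr(q[0],q[1]+.052)[1]-204],[.027,.031]);print("xf,ztop",s.x)
print([pr(s.x[0],s.x[1],y) for y in(-.022,.022)],[pr(s.x[0],s.x[1]+.052,y) for y in(-.022,.022)], "bore",[pr(s.x[0],s.x[1]+.023+d) for d in(-.0115,.0115)])
b=cv2.GaussianBlur(im,(3,3),0).min(2);print(b[198:244,276].tolist());print(b[222,240:312:2].tolist())
E
```

```text
t 6.35 tcp [ 0.4783 -0.1647  0.1565] r 0.1588 phi -90.86 yawerr -0.15 borez 0.1033 tilt [0.001  0.0002] F [ 0.27    0.3181 -2.3533] T [ 0.0081  0.0177 -0.0241] w 0.0434697526900037
[ 0.5003 -0.0108 -0.1816  0.2285] 6.872346295350093e-05
xf,ztop [0.0252 0.0337]
[array([218.8887, 238.7828]), array([337.0969, 238.754 ])] [array([236.5975, 204.0052]), array([317.9108, 203.9975])] bore [array([277.7912, 228.6299]), array([277.4549, 212.9986])]
[83, 83, 84, 85, 95, 120, 146, 160, 163, 163, 162, 162, 163, 166, 176, 191, 201, 203, 203, 203, 203, 203, 203, 203, 203, 203, 203, 204, 204, 200, 189, 176, 168, 166, 166, 166, 165, 164, 164, 165, 173, 188, 199, 202, 202, 202]
[164, 163, 163, 162, 161, 160, 168, 174, 179, 187, 193, 193, 193, 198, 199, 198, 199, 200, 203, 204, 203, 201, 199, 197, 195, 192, 189, 187, 183, 178, 167, 164, 164, 164, 164, 164]
```

Emit:
{"fn": "apply_moves", "kwargs": {
  "plan": [0, 0, 0, 0, 0, 0, 0, 0, 0, 0, 0, 0, 0, 0, 0, 0, 0, 0, 0, 0]
}}

```text
time_s: 6.9
position: [0.4782, -0.1647, 0.156]
eef_rot: [3.132, -0.25, -0.0]
ft_force: [-0.2, -0.7, -3.3]
width: 0.0435
```

```bash
python3 - <<'E'
from look import *
M=cams.camera_model("wrist");im=cams.get_image("wrist")[:,:,::-1];cv2.imwrite("pics/w5.png",im)
k,t=contour(im,(110,0,330,150))
rays=[ray("wrist",q,M) for q in k]
for z in(.098,.1,.102):
    r=fit(rays,x0=(.5016,-.007,-.1412,z),sig=(.02,.02,.3,.00002));print(r.x,np.sqrt(np.mean(r.fun[:-4]**2)))
b=cv2.GaussianBlur(im,(3,3),0).min(2).astype(int)
for row in(241,295,300,305,310,315,320,325):
    d=np.diff(b[row,212:345]);i=np.argmax(d),np.argmin(d);e=[212+j+.5 for j in i]
    P=[]
    for zt in(.029,.033):
        q=[]
        for x in e:
            o,dd=ray("wrist",(x,row),M);o=R.T@(o-p);dd=R.T@dd;q.append((o+dd*(zt-o[2])/dd[2])[1])
        P.append((q[1]-q[0],(q[0]+q[1])/2))
    print(row,e,np.array(P))
E
```

```text
t 6.90 tcp [ 0.4782 -0.1647  0.156 ] r 0.1588 phi -90.92 yawerr -0.13 borez 0.1028 tilt [-0.0001  0.0001] F [-0.219  -0.747  -3.3253] T [-0.0162 -0.0017  0.0019] w 0.04351992550321734
[ 0.4916 -0.009  -0.0888  0.098 ] 0.01170578423247166
[ 0.4912 -0.0093 -0.0856  0.1   ] 0.011456933071130729
[ 0.4908 -0.0097 -0.082   0.102 ] 0.011201505905508974
241 [np.float64(214.5), np.float64(336.5)] [[ 0.0435 -0.0009]
 [ 0.0453 -0.0009]]
295 [np.float64(217.5), np.float64(334.5)] [[ 0.044  -0.0007]
 [ 0.0458 -0.0007]]
300 [np.float64(217.5), np.float64(333.5)] [[ 0.0439 -0.0009]
 [ 0.0456 -0.0009]]
305 [np.float64(218.5), np.float64(333.5)] [[ 0.0437 -0.0007]
 [ 0.0455 -0.0007]]
310 [np.float64(218.5), np.float64(333.5)] [[ 0.0439 -0.0007]
 [ 0.0457 -0.0007]]
315 [np.float64(218.5), np.float64(333.5)] [[ 0.0442 -0.0007]
 [ 0.046  -0.0007]]
320 [np.float64(219.5), np.float64(332.5)] [[ 0.0436 -0.0007]
 [ 0.0454 -0.0007]]
325 [np.float64(220.5), np.float64(331.5)] [[ 0.0431 -0.0007]
 [ 0.0448 -0.0007]]
```

```bash
python3 - <<'E'
from look import *
M=cams.camera_model("wrist")
im=cv2.imread("pics/w5.png")
for th in(105,118,130):
    k,t=contour(im,(110,0,330,150),th);k=k[k[:,0]>115]
    rays=[ray("wrist",q,M) for q in k];print(th,len(k),k.min(0),k.max(0))
    for z in(.098,.1,.102):
        r=fit(rays,x0=(.5016,-.007,-.1412,z),sig=(.02,.02,.3,.00002));print(r.x,np.sqrt(np.mean(r.fun[:-4]**2)))
cv2.imwrite("pics/w5b.png",im)
E
```

```text
t 6.95 tcp [ 0.4782 -0.1647  0.156 ] r 0.1587 phi -90.92 yawerr -0.14 borez 0.1028 tilt [-0.0001  0.0001] F [ 0.4107 -0.6323 -3.1912] T [ 0.01    0.0118 -0.0437] w 0.043344971603655254
105 400 [116   2] [261 147]
[ 0.4912 -0.0092 -0.0882  0.098 ] 0.011038278565294416
[ 0.491  -0.0094 -0.0865  0.1   ] 0.01081574957358528
[ 0.4908 -0.0097 -0.0844  0.102 ] 0.010586137276904125
118 401 [116   2] [260 147]
[ 0.4921 -0.0088 -0.0923  0.098 ] 0.010587442657270728
[ 0.4918 -0.0091 -0.0892  0.1   ] 0.010359670087282967
[ 0.4914 -0.0095 -0.0855  0.102 ] 0.010126251142864359
130 309 [116   2] [259 147]
[ 0.4998 -0.0057 -0.1412  0.098 ] 0.0003516759362853374
[ 0.4997 -0.006  -0.1393  0.1   ] 0.00046302207849409236
[ 0.4995 -0.0062 -0.1378  0.102 ] 0.0005770496197350775
```

```bash
python3 - <<'E'
from look import *
M=cams.camera_model("wrist")
im=cv2.imread("pics/w5.png");b=im.min(2)
print(b[60,160:290:3].tolist());print(b[100,190:300:3].tolist());print(b[115:170:2,250].tolist())
for th in(138,146,154):
    k,t=contour(im,(110,0,330,170),th)
    rays=[ray("wrist",q,M) for q in k]
    for z in(.1,):
        r=fit(rays,x0=(.5,-.006,-.14,z),sig=(.02,.02,.3,.00002));f=r.fun[:-4];print(th,len(k),k.min(0),k.max(0),r.x,np.sqrt(np.mean(f**2)),np.median(f),k[abs(f)>.001][:6].tolist())
E
```

```text
t 6.95 tcp [ 0.4782 -0.1647  0.156 ] r 0.1587 phi -90.92 yawerr -0.14 borez 0.1028 tilt [-0.0001  0.0001] F [ 0.4107 -0.6323 -3.1912] T [ 0.01    0.0118 -0.0437] w 0.043344971603655254
[82, 83, 87, 136, 146, 152, 159, 161, 165, 167, 169, 174, 175, 179, 178, 175, 168, 163, 162, 161, 155, 146, 100, 87, 86, 84, 85, 87, 85, 86, 84, 85, 84, 83, 84, 83, 83, 85, 83, 83, 83, 84, 83, 83]
[82, 81, 88, 138, 148, 155, 163, 165, 167, 170, 175, 177, 176, 175, 168, 163, 162, 162, 152, 147, 106, 86, 83, 83, 85, 83, 82, 85, 83, 85, 84, 85, 84, 87, 83, 83, 85]
[158, 162, 161, 161, 160, 161, 158, 158, 158, 158, 155, 151, 147, 142, 135, 127, 100, 81, 79, 80, 78, 80, 80, 79, 80, 81, 80, 80]
138 308 [114   2] [258 146] [ 0.5011 -0.0054 -0.1446  0.1   ] 0.0006880053133528744 -0.0006491151434752061 [[203, 104], [206, 109], [213, 121], [214, 123], [217, 128], [218, 130]]
146 303 [118   2] [257 144] [ 0.5041 -0.0043 -0.1574  0.1   ] 0.0011784863039660028 -0.0010641648397584722 [[175, 62], [178, 66], [181, 70], [182, 71], [183, 72], [183, 73]]
154 295 [122   2] [254 141] [ 0.5079 -0.0029 -0.1724  0.1   ] 0.002047409561585332 -0.0019071375466068637 [[153, 32], [158, 38], [159, 39], [160, 40], [161, 41], [162, 42]]
```

```bash
cat >> rigfit.py <<'E'
def rodfit(im,M,x0,th=112,wid=.013,rows=175):
    a=np.radians(np.arange(-65,40,1)); h=[]
    m=np.zeros(im.shape[:2],np.uint8)
    for t in a:
        P=[x0[0]+.16*np.cos(t+x0[2]),x0[1]+.16*np.sin(t+x0[2]),.1]; q=proj("wrist",P,M); q2=proj("wrist",[P[0],P[1]+wid,.1],M)
        q3=proj("wrist",[P[0]+wid,P[1],.1],M); cv2.circle(m,tuple(int(v) for v in q),int(max(np.hypot(*(q2-q)),np.hypot(*(q3-q)))),255,-1)
    m[rows:]=0; g=cv2.GaussianBlur(im,(3,3),0).min(2)
    k=max(cv2.findContours(((g>th)&(m>0)).astype(np.uint8),0,1)[0],key=cv2.contourArea)[:,0]
    e=cv2.erode(m,np.ones((5,5)),borderValue=0); k=k[[bool(e[y,x]) and 2<x<557 and y>2 for x,y in k]]
    r=fit([ray("wrist",q,M) for q in k],x0=x0,sig=(.02,.02,.3,.00002)); f=r.fun[:-4]
    print("rodfit",len(k),k.min(0),k.max(0),r.x,"rms",np.sqrt(np.mean(f**2)),"med",np.median(f)); return r.x
E
python3 - <<'E'
from look import *
M=cams.camera_model("wrist")
im=cv2.imread("pics/w5.png")
for th in(105,112,120): x=rodfit(im,M,(.5,-.006,-.14,.1),th)
v=ps[:2]-x[:2];print("raw r,phi",np.hypot(*v),np.degrees(np.arctan2(v[1],v[0])-x[2]))
E
```

```text
t 6.95 tcp [ 0.4782 -0.1647  0.156 ] r 0.1587 phi -90.92 yawerr -0.14 borez 0.1028 tilt [-0.0001  0.0001] F [ 0.4107 -0.6323 -3.1912] T [ 0.01    0.0118 -0.0437] w 0.043344971603655254
rodfit 306 [130   3] [261 149] [ 0.4979 -0.0067 -0.1337  0.1   ] rms 0.0004883756087257541 med -8.451655934905815e-06
rodfit 307 [130   3] [260 148] [ 0.4979 -0.0067 -0.1322  0.1   ] rms 0.0005113689562819014 med -0.0001264445266177753
rodfit 307 [129   3] [260 148] [ 0.4983 -0.0065 -0.133   0.1   ] rms 0.0005454743484734743 med -0.00026244658760325723
raw r,phi 0.15937845661186434 -90.14040966714158
```

```bash
python3 - <<'E'
from look import *
M=cams.camera_model("wrist")
im=cv2.imread("pics/w5.png")
for w in(.013,.016): 
    x=rodfit(im,M,(.498,-.0066,-.134,.1),110,w)
x[2]-=0
v=ps[:2]-x[:2];print("raw r,phi",np.hypot(*v),np.degrees(np.arctan2(v[1],v[0])-x[2]))
o=im.copy()
for t in np.radians(np.arange(-65,0,2)):
    q=proj("wrist",[x[0]+.16*np.cos(t+x[2]),x[1]+.16*np.sin(t+x[2]),.1],M);cv2.circle(o,tuple(int(i) for i in q),2,(0,0,255),-1)
cv2.imwrite("pics/w5c.png",o[:280,60:420])
E
```

```text
t 6.95 tcp [ 0.4782 -0.1647  0.156 ] r 0.1587 phi -90.92 yawerr -0.14 borez 0.1028 tilt [-0.0001  0.0001] F [ 0.4107 -0.6323 -3.1912] T [ 0.01    0.0118 -0.0437] w 0.043344971603655254
rodfit 309 [130   3] [260 149] [ 0.4978 -0.0067 -0.1316  0.1   ] rms 0.0005996814105607328 med -8.045803172584791e-05
rodfit 319 [127   3] [260 149] [ 0.4972 -0.007  -0.1273  0.1   ] rms 0.0012310318227534785 med -7.309764968455729e-05
raw r,phi 0.15877457707126544 -90.09250912491159
```

View pics/w5c.png

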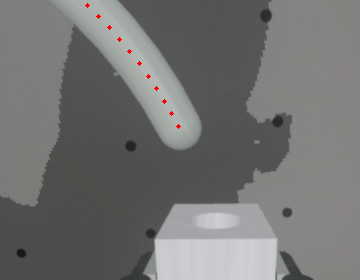

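The overlay (picture 7) sits on the rod; only the lit background at the top left disturbs the fit, so I restrict the rows.

```bash
sed -i 's/m\[rows:\]=0;/m[rows:]=0; m[:top]=0;/; s/rows=175):/rows=175,top=0):/' rigfit.py; python3 - <<'E'
from look import *
M=cams.camera_model("wrist")
im=cv2.imread("pics/w5.png")
for top in(30,45,60):
    x=rodfit(im,M,(.498,-.0066,-.134,.1),112,.014,top=top)
    v=ps[:2]-x[:2];print("raw r,phi",np.hypot(*v),np.degrees(np.arctan2(v[1],v[0])-x[2]))
E
```

```text
t 6.95 tcp [ 0.4782 -0.1647  0.156 ] r 0.1587 phi -90.92 yawerr -0.14 borez 0.1028 tilt [-0.0001  0.0001] F [ 0.4107 -0.6323 -3.1912] T [ 0.01    0.0118 -0.0437] w 0.043344971603655254
rodfit 258 [142  32] [260 148] [ 0.4986 -0.0064 -0.1366  0.1   ] rms 0.00024037283667241398 med -0.00013069917904529136
raw r,phi 0.1595443779432015 -90.0475156994132
rodfit 228 [157  47] [260 148] [ 0.4985 -0.0065 -0.1362  0.1   ] rms 0.0002492322553658587 med -0.00013150114578181632
raw r,phi 0.15950904084210699 -90.05130092918144
rodfit 198 [169  62] [260 148] [ 0.498  -0.0066 -0.1327  0.1   ] rms 0.0002541528820985048 med -0.00014148406701996064
raw r,phi 0.15924305562154348 -90.07393951392838
```

```bash
sed -i 's/^C=.*/C=np.array([.4984,-.0072]);Y=-.136/; s/\.0532\]/.0527]/' look.py
```

Emit:
{"fn": "apply_moves", "kwargs": {
  "plan": [0, 0, 0, 0.003, -0.021, 0, 0.0055, -0.00015, 0, -0.035, 0, 0.0055, -0.00015, 0, -0.035, 0, 0.0055, -0.00015, 0, -0.035, 0, 0.0055, -0.00015, 0, -0.035, 0, 0, 0, 0, 0, 0, 0, 0, 0, 0, 0, 0, 0, 0, 0]
}}

```text
time_s: 7.95
position: [0.4999, -0.166, 0.153]
eef_rot: [-3.142, -0.002, 0.0]
ft_force: [-0.2, 0.3, -2.3]
width: 0.0431
```

```bash
python3 - <<'E'
from look import *
M=cams.camera_model("wrist");im=cams.get_image("wrist")[:,:,::-1];cv2.imwrite("pics/w6.png",im)
for th in(112,125):
  for top in(0,50):
    x=rodfit(im,M,(.4985,-.0065,-.136,.1),th,.013,rows=195,top=top)
    v=ps[:2]-x[:2];f=np.arctan2(v[1],v[0]);print("raw r,phi",np.hypot(*v),np.degrees(f-x[2]),"yawerr",np.degrees(np.arctan2(R[1,0],R[0,0])-f)-90)
E
```

```text
t 7.95 tcp [ 0.4999 -0.166   0.153 ] r 0.1588 phi -82.19 yawerr 0.05 borez 0.1003 tilt [-0.0003 -0.    ] F [-0.1979  0.2909 -2.3115] T [-0.0273  0.0603  0.0255] w 0.04311415298609411
rodfit 361 [147   3] [283 192] [ 0.4982 -0.0066 -0.1342  0.1   ] rms 0.0005520532121006708 med -0.0001564468457846968
raw r,phi 0.15937383587579235 -82.21580265542424 yawerr -0.03018527568957552
rodfit 282 [168  52] [283 192] [ 0.4989 -0.0063 -0.1395  0.1   ] rms 0.00020412378382033867 med -0.0001572561962187649
raw r,phi 0.15969853232477269 -82.17690125934371 yawerr 0.2359574270786453
rodfit 388 [122   3] [282 192] [ 0.4986 -0.0064 -0.1341  0.1   ] rms 0.000404785416204774 med -0.0003836865013710066
raw r,phi 0.1596083910644816 -82.36933098476516 yawerr 0.1225665786610648
rodfit 283 [169  52] [282 192] [ 0.4993 -0.0061 -0.1392  0.1   ] rms 0.00042533872014400344 med -0.0003972760199452176
raw r,phi 0.15990814285822647 -82.33900775672889 yawerr 0.3805079256731858
```

Emit:
{"fn": "apply_moves", "kwargs": {
  "plan": [0, 0.0055, -0.00015, 0, -0.035, 0, 0.0055, -0.00015, 0, -0.035, 0, 0.0055, -0.00015, 0, -0.035, 0, 0.0055, -0.00015, 0, -0.035, 0, 0.0055, -0.00015, 0, -0.035, 0, 0, 0, 0, 0]
}}

```text
time_s: 8.75
position: [0.528, -0.1632, 0.153]
eef_rot: [3.129, 0.278, 0.0]
ft_force: [-0.6, -0.1, -2.5]
width: 0.0435
```

```bash
python3 look.py
```

```text
t 8.75 tcp [ 0.528  -0.1632  0.153 ] r 0.1588 phi -72.01 yawerr -0.06 borez 0.1003 tilt [0.0002 0.0002] F [-0.6235 -0.0925 -2.4528] T [-0.061   0.0315  0.0003] w 0.043538644869373505
```

Emit:
{"fn": "apply_moves", "kwargs": {
  "plan": [0, 0.0055, -0.00015, 0, -0.035, 0, 0.0055, -0.00015, 0, -0.035, 0, 0.0055, -0.00015, 0, -0.035, 0, 0.0055, -0.00015, 0, -0.035, 0, 0.0055, -0.00015, 0, -0.035, 0, 0.0055, -0.00015, 0, -0.035, 0, 0, 0, 0, 0]
}}

```text
time_s: 9.62
position: [0.5595, -0.1537, 0.153]
eef_rot: [3.083, 0.604, 0.0]
ft_force: [-0.0, 0.3, -3.0]
width: 0.0434
```

```bash
python3 look.py
```

```text
t 9.62 tcp [ 0.5595 -0.1537  0.153 ] r 0.1587 phi -60.11 yawerr 0.08 borez 0.1003 tilt [0.0001 0.0002] F [-0.0155  0.2525 -2.9603] T [-0.0032 -0.0202 -0.0081] w 0.04343273374080634
```

```bash
python3 - <<'E'
from look import *
M=cams.camera_model("wrist");im=cams.get_image("wrist")[:,:,::-1];cv2.imwrite("pics/w7.png",im)
def back(P): return P
g=cv2.GaussianBlur(im,(3,3),0).min(2)
# centre-line radius check by local cross sections in front of sleeve
E
```

```text
t 9.62 tcp [ 0.5595 -0.1537  0.153 ] r 0.1587 phi -60.11 yawerr 0.08 borez 0.1003 tilt [0.0001 0.0002] F [-0.0155  0.2525 -2.9603] T [-0.0032 -0.0202 -0.0081] w 0.04343273374080634
```

View pics/w7.png

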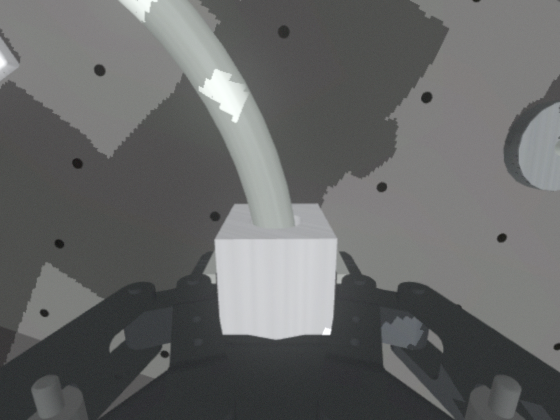

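The rod now runs into the bore, with the gap on the outer side as expected at the mouth. I continue round the bend.

Emit:
{"fn": "apply_moves", "kwargs": {
  "plan": [0, 0.0083, -0.0003, 0, -0.0524, 0, 0.0083, -0.0003, 0, -0.0524, 0, 0.0083, -0.0003, 0, -0.0524, 0, 0.0083, -0.0003, 0, -0.0524, 0, 0.0083, -0.0003, 0, -0.0524, 0, 0.0083, -0.0003, 0, -0.0524, 0, 0, 0, 0, 0]
}}

```text
time_s: 10.55
position: [0.6014, -0.1276, 0.1529]
eef_rot: [2.951, 1.078, -0.0]
ft_force: [-0.6, -0.6, -2.7]
width: 0.0433
```

```bash
python3 - <<'E'
from look import *
M=cams.camera_model("wrist");im=cams.get_image("wrist")[:,:,::-1];cv2.imwrite("pics/w8.png",im)
b=cv2.GaussianBlur(im,(3,3),0).min(2).astype(int)
from scipy.optimize import minimize
# local edges: columns of rod silhouette at rows in front of face
for r in(120,150,180,195,215,222):
    d=np.diff(b[r,200:330]);print(r,[(200+int(j),int(d[j])) for j in sorted(np.argsort(-abs(d))[:6])])
E
```

```text
t 10.55 tcp [ 0.6014 -0.1276  0.1529] r 0.1584 phi -42.21 yawerr 0.14 borez 0.1002 tilt [-0.0002  0.    ] F [-0.595  -0.5641 -2.6572] T [ 0.0238 -0.0057 -0.0251] w 0.04334060220610781
120 [(213, 14), (214, 18), (263, -13), (264, -18), (265, -14), (322, -18)]
150 [(228, 16), (229, 19), (230, 13), (275, -14), (276, -19), (277, -14)]
180 [(240, 18), (241, 19), (242, 12), (284, -10), (285, -17), (286, -18)]
195 [(244, 11), (245, 21), (246, 18), (288, -12), (289, -19), (290, -17)]
215 [(226, 19), (227, 25), (228, 18), (322, -13), (323, -25), (324, -23)]
222 [(222, 20), (223, 25), (224, 20), (294, 15), (295, 12), (327, -11)]
```

```bash
cat > loc.py <<'E'
from look import *
def local(im,M,rows=range(90,202,3),w=22):
    b=cv2.GaussianBlur(im,(3,3),0).min(2).astype(int); x0=(.4985,-.0065,-.136,.1); k=[]
    for r in rows:
        # predicted centre column on that row
        ts=np.radians(np.arange(phi,phi+60,.5)); q=np.array([proj("wrist",[x0[0]+.16*np.cos(t+Y),x0[1]+.16*np.sin(t+Y),.1],M) for t in ts])
        c=q[np.argmin(abs(q[:,1]-r)),0]; 
        if c<45: continue
        a=int(c)-45; d=np.diff(b[r,a:int(c)+45]); i=np.argmax(d[:40]); j=50+np.argmin(d[50:])
        if d[i]>8 and d[j]<-8 and 36<j-i<75: k+=[(a+i+.5,r),(a+j+.5,r)]
    f=fit([ray("wrist",q,M) for q in k],x0=x0,sig=(.02,.02,.00002,.00002),amax=1.2); x=f.x
    v=ps[:2]-x[:2]; u=np.arctan2(v[1],v[0])
    print("local n",len(k),x[:2],"rms %.5f"%np.sqrt(np.mean(f.fun[:-4]**2)),"r(bias corr) %.4f yawerr %.2f"%(np.hypot(*v)-.0007,np.degrees(np.arctan2(R[1,0],R[0,0])-u)-90))
if __name__=="__main__":
    import sys
    M=cams.camera_model("wrist"); im=cams.get_image("wrist")[:,:,::-1] if len(sys.argv)<2 else cv2.imread(sys.argv[1])
    cv2.imwrite("pics/last.png",im); local(im,M); local(im,M,range(130,202,3))
E
python3 loc.py pics/w8.png
```

```text
t 10.60 tcp [ 0.6011 -0.1278  0.1529] r 0.1584 phi -42.34 yawerr 0.25 borez 0.1002 tilt [-0.0005 -0.0002] F [-0.3588  0.7924 -2.2643] T [-0.0593  0.0293  0.0253] w 0.0432011891190814
local n 72 [ 0.4983 -0.0065] rms 0.00013 r(bias corr) 0.1583 yawerr 0.39
local n 48 [ 0.4981 -0.0067] rms 0.00014 r(bias corr) 0.1582 yawerr 0.27
```

Emit:
{"fn": "apply_moves", "kwargs": {
  "plan": [0, 0.0083, 0.0002, 0, -0.047, 0, 0.0083, -0.00025, 0, -0.0524, 0, 0.0083, -0.00025, 0, -0.0524, 0, 0.0083, -0.00025, 0, -0.0524, 0, 0.0083, -0.00025, 0, -0.0524, 0, 0.0083, -0.00025, 0, -0.0524, 0, 0.0083, -0.00025, 0, -0.0524, 0, 0.0083, -0.00025, 0, -0.0524, 0, 0, 0, 0, 0]
}}

```text
time_s: 11.72
position: [0.6424, -0.0756, 0.1529]
eef_rot: [2.665, 1.663, 0.0]
ft_force: [-0.7, -0.5, -3.4]
width: 0.0435
```

```bash
python3 loc.py
```

```text
t 11.72 tcp [ 0.6424 -0.0756  0.1529] r 0.1594 phi -18.15 yawerr -0.15 borez 0.1002 tilt [0.     0.0001] F [-0.7178 -0.4507 -3.4148] T [-0.026  -0.0009  0.0268] w 0.04347593441139616
local n 66 [ 0.4986 -0.0056] rms 0.00082 r(bias corr) 0.1592 yawerr 0.38
local n 48 [ 0.4984 -0.0071] rms 0.00013 r(bias corr) 0.1588 yawerr -0.12
```

Emit:
{"fn": "apply_moves", "kwargs": {
  "plan": [0, 0.0083, -0.0003, 0, -0.0524, 0, 0.0083, -0.0003, 0, -0.0524, 0, 0.0083, -0.0003, 0, -0.0524, 0, 0.0083, -0.0003, 0, -0.0524, 0, 0.0083, -0.0003, 0, -0.0524, 0, 0, 0, 0, 0]
}}

```text
time_s: 12.52
position: [0.6549, -0.0366, 0.153]
eef_rot: [2.427, 1.995, -0.0]
ft_force: [1.3, -0.6, -3.1]
width: 0.0432
```

```bash
python3 - <<'E'
from loc import *
M=cams.camera_model("wrist");im=cams.get_image("wrist")[:,:,::-1];cv2.imwrite("pics/w9.png",im);local(im,M,range(160,202,2))
E
```

```text
t 12.53 tcp [ 0.6549 -0.0366  0.153 ] r 0.1592 phi -3.39 yawerr 0.03 borez 0.1003 tilt [-0.0002 -0.0001] F [ 1.3057 -0.6105 -3.1363] T [0.051  0.0014 0.064 ] w 0.043220853490263444
local n 42 [ 0.4985 -0.0066] rms 0.00012 r(bias corr) 0.1585 yawerr 0.26
```

View pics/w9.png

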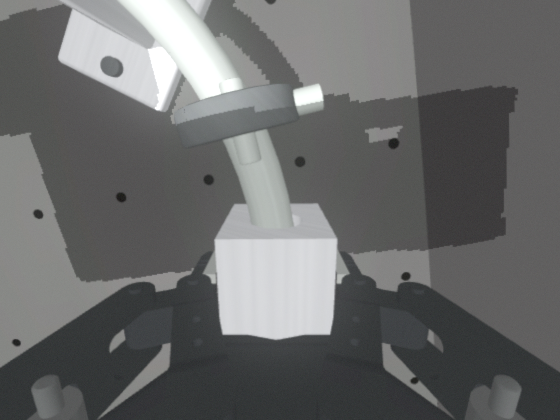

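Picture 9: the sleeve is threaded, with the collar ahead at about (238,120). Its pin points at the sleeve, tip at (249,160), and its clamp screw points outward at (308,98). Now I work out the remaining distance.

```bash
python3 - <<'E'
from loc import *
M=cams.camera_model("wrist")
for n,px,z in(("pin tip",(249,159),.1175),("pin root?",(236,122),.1175),("collar L top?",(188,146),.1),("R",(297,122),.1)):
    P=onz("wrist",px,z,M);l=R.T@(P-p);w=P[:2]-C;print(n,P,"tool",l,"ang",np.degrees(np.arctan2(w[1],w[0])-Y),"r",np.hypot(*w))
E
```

```text
t 12.57 tcp [ 0.6548 -0.0369  0.153 ] r 0.1592 phi -3.51 yawerr 0.12 borez 0.1003 tilt [-0.0004 -0.0002] F [ 0.1711  0.0368 -2.7681] T [-0.0579 -0.0123 -0.0019] w 0.04326399973250466
pin tip [0.6564 0.019  0.1175] tool [ 0.0551 -0.0093  0.0355] ang 17.199822030257277 r 0.1601232152790802
pin root? [0.6547 0.0321 0.1175] tool [ 0.0677 -0.0135  0.0354] ang 21.918684077944114 r 0.16119333024701904
collar L top? [0.6312 0.0275 0.1   ] tool [ 0.0587 -0.0356  0.053 ] ang 22.44167252634554 r 0.13726711018144597
R [0.6764 0.0281 0.1   ] tool [0.068  0.0086 0.0529] ang 19.019180477632016 r 0.18150894480304122
```

Emit:
{"fn": "apply_moves", "kwargs": {
  "plan": [0, 0.0083, -0.0003, 0, -0.0524, 0, 0.0083, -0.0003, 0, -0.0524, 0, 0.0083, -0.0003, 0, -0.0524, 0, 0.0028, -5e-05, 0, -0.0175, 0, 0.0028, -5e-05, 0, -0.0175, 0, 0.0028, -5e-05, 0, -0.0175, 0, 0, 0, 0, 0]
}}

```text
time_s: 13.45
position: [0.6576, -0.0036, 0.153]
eef_rot: [2.204, 2.238, -0.0]
ft_force: [-0.1, -1.7, -1.7]
width: 0.0429
```

```bash
python3 look.py
```

```text
t 13.45 tcp [ 0.6576 -0.0036  0.153 ] r 0.1592 phi 8.54 yawerr 0.13 borez 0.1003 tilt [-0.0003 -0.    ] F [-0.0509 -1.6775 -1.7179] T [-0.046  -0.0244  0.025 ] w 0.0428664563118976
```

Emit:
{"fn": "apply_moves", "kwargs": {
  "plan": [0, 0.0014, 0, 0, -0.0087, 0, 0.0014, 0, 0, -0.0087, 0, 0.0014, 0, 0, -0.0087, 0, 0, 0, 0, 0]
}}

```text
time_s: 13.95
position: [0.6575, 0.0007, 0.153]
eef_rot: [2.175, 2.267, -0.0]
ft_force: [0.5, -0.7, -2.3]
width: 0.0434
```

```bash
python3 look.py
```

```text
t 13.95 tcp [0.6575 0.0007 0.153 ] r 0.1593 phi 10.10 yawerr 0.08 borez 0.1003 tilt [-0.0001  0.0001] F [ 0.4616 -0.6741 -2.2714] T [-0.0994 -0.0478  0.0231] w 0.04337084973247791
```

Emit:
{"fn": "apply_moves", "kwargs": {
  "plan": [0, 0.0012, 0, 0, -0.0075, 0, 0.0012, 0, 0, -0.0075, 0, 0, 0, 0, 0]
}}

```text
time_s: 14.32
position: [0.6577, 0.0009, 0.1531]
eef_rot: [2.156, 2.28, -0.003]
ft_force: [1.3, -8.8, -2.5]
width: 0.0438
```

```bash
python3 look.py; python3 - <<'E'
from h import *
im=cams.get_image("wrist")[:,:,::-1];cv2.imwrite("pics/w10.png",cv2.resize(im[140:270,190:370],None,fx=4,fy=4,interpolation=2))
E
```

```text
t 14.32 tcp [0.6577 0.0009 0.1531] r 0.1596 phi 10.08 yawerr 0.91 borez 0.1004 tilt [-0.0037  0.0007] F [ 1.2938 -8.8416 -2.5007] T [-1.1762 -0.1288 -0.4169] w 0.043839442480912136
```

Emit:
{"fn": "apply_moves", "kwargs": {
  "plan": [0, 0.001, 0, 0, 0.01, 0, 0.001, 0, 0, 0, 0, 0, 0, 0, 0]
}}

```text
time_s: 14.75
position: [0.6576, 0.0012, 0.1532]
eef_rot: [2.165, 2.269, -0.007]
ft_force: [1.0, -13.3, -2.8]
width: 0.0437
```

```bash
python3 look.py; python3 - <<'E'
from h import *
im=cams.get_image("wrist")[:,:,::-1];cv2.imwrite("pics/w11.png",cv2.resize(im[130:270,180:380],None,fx=4,fy=4,interpolation=2))
E
```

```text
t 14.75 tcp [0.6576 0.0012 0.1532] r 0.1594 phi 10.13 yawerr 0.36 borez 0.1005 tilt [-0.0069  0.0005] F [  0.9681 -13.3455  -2.8043] T [-1.9085 -0.099  -0.1563] w 0.04371775788814941
```

View pics/w11.png

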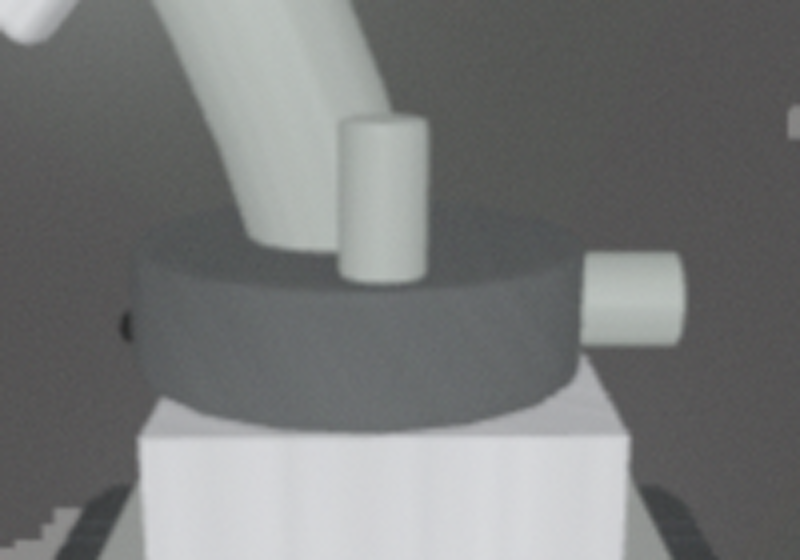

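Picture 10: the sleeve's face sits flush on the collar, and the pin is pushed through and stands out of the back. The force is about 13 N along the rod, so it is home. I relax the push slightly, then release and rise.

Emit:
{"fn": "apply_moves", "kwargs": {
  "plan": [0, -0.0015, 0, 0, 0.005, 0, 0, 0, 0, 0]
}}

```text
time_s: 15.05
position: [0.6575, 0.001, 0.1531]
eef_rot: [2.173, 2.265, -0.004]
ft_force: [0.1, -8.3, -2.2]
width: 0.0434
```

```bash
python3 look.py
```

```text
t 15.05 tcp [0.6575 0.001  0.1531] r 0.1593 phi 10.14 yawerr 0.04 borez 0.1004 tilt [-0.0041  0.0001] F [ 0.0895 -8.3266 -2.2252] T [-1.2263 -0.0592 -0.114 ] w 0.04337987812875362
```

Emit:
{"fn": "apply_moves", "kwargs": {
  "plan": [0, -0.0008, 0, 0.002, 0, 0, 0, 0, 0, 0, 0.6, 0, 0, 0, 0, 0.8, 0, 0, 0, 0, 1, 0, 0, 0, 0, 1, 0, 0, 0, 0, 1, 0, 0, 0, 0]
}}

```text
time_s: 15.92
position: [0.6574, 0.0029, 0.151]
eef_rot: [2.175, 2.267, -0.0]
ft_force: [1.0, -0.2, 1.3]
width: 0.0852
```

```bash
python3 look.py; python3 - <<'E'
from h import *
im=cams.get_image("wrist")[:,:,::-1];cv2.imwrite("pics/w12.png",cv2.resize(im[130:340,140:420],None,fx=2.5,fy=2.5,interpolation=2))
E
```

```text
t 15.93 tcp [0.6574 0.0029 0.151 ] r 0.1593 phi 10.88 yawerr -0.70 borez 0.0983 tilt [-0. -0.] F [ 0.9804 -0.163   1.3426] T [-0.0154 -0.0163  0.0216] w 0.08523894753987062
```

View pics/w12.png

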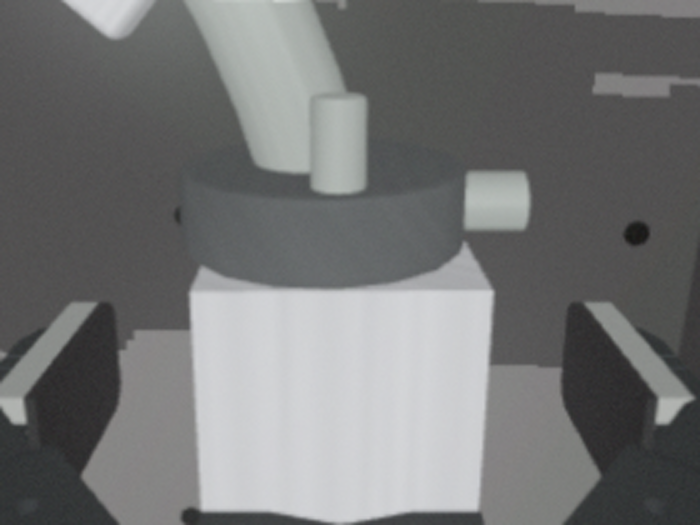

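Picture 11: the jaws are clear of the sleeve, which stays flush on the collar with the pin still pushed through. I rise and go over to the grey logging box.

Emit:
{"fn": "apply_moves", "kwargs": {
  "plan": [1, 0, 0, -0.03, 0, 1, 0, 0, -0.05, 0, 1, 0, 0, -0.05, 0, 0, 0.0449, -0.0224, 0, 0, 0, 0.0449, -0.0224, 0, 0, 0, 0.0449, -0.0224, 0, 0, 0, 0.0449, -0.0224, 0, 0, 0, 0.0449, -0.0224, 0, 0, 0, 0.0449, -0.0224, 0, 0, 0, 0.0449, -0.0224, 0, 0, 0, 0.0449, -0.0224, 0, 0, 0, 0, 0, 0, 0, 0, 0, 0, 0, 0, 0, 0, 0, 0, 0]
}}

```text
time_s: 17.73
position: [0.4641, 0.3532, 0.281]
eef_rot: [2.176, 2.265, -0.0]
ft_force: [0.1, 0.2, 0.7]
width: -0.0002
```

```bash
python3 - <<'E'
from h import *
np.set_printoptions(precision=4,suppress=True)
p,R=tcp();M=cams.camera_model("wrist");im=cams.get_image("wrist")[:,:,::-1];cv2.imwrite("pics/w13.png",im)
print(p,ctrl.read_state()["time_s"],ctrl.read_state()["width"])
for x in models.spot_point("wrist","log_top"):
    P=onz("wrist",x["at"],.069,M);print(x,P,"tool",R.T@(P-p))
for x in models.spot_point("top","log_top"): print(x,)
E
```

```text
[0.4641 0.3532 0.281 ] 17.775 3.9221403604311745e-05
{'at': [73.8, 299.3], 'conf': 0.62} [0.249  0.2303 0.069 ] tool [-0.1141 -0.2198  0.212 ]
{'at': [277.4, 190.9], 'conf': 0.59} [0.4657 0.3594 0.069 ] tool [0.0063 0.0018 0.212 ]
{'at': [104.3, 224.6], 'conf': 0.56}
{'at': [187.2, 212.9], 'conf': 0.51}
{'at': [226.1, 294.1], 'conf': 0.48}
```

View pics/w13.png

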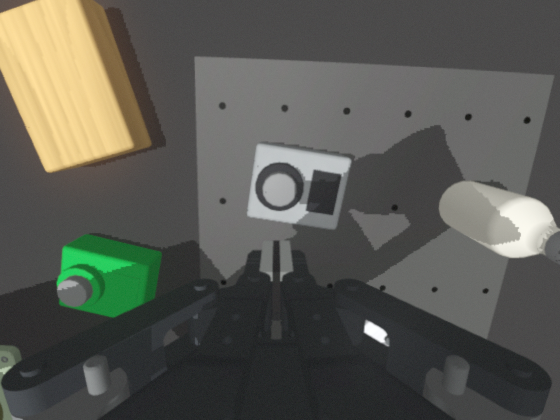

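Picture 12: the grey box's button is at (279,190), which agrees with the network's (277,191). The green look-alike at the left is left alone. I align and go down to just above the button.

Emit:
{"fn": "apply_moves", "kwargs": {
  "plan": [0, 0.0065, 0.003, 0, 0, 0, 0, 0, 0.045, 0, 0, 0, 0, 0.045, 0, 0, 0, 0, 0.036, 0, 0, 0, 0, 0, 0, 0, 0, 0, 0, 0]
}}

```text
time_s: 18.62
position: [0.4671, 0.3615, 0.1563]
eef_rot: [2.175, 2.267, 0.004]
ft_force: [0.4, -0.2, 0.8]
width: -0.0003
```

Emit:
{"fn": "apply_moves", "kwargs": {
  "plan": [0, 0, 0, 0.006, 0, 0, 0, 0, 0.004, 0, 0, 0, 0, 0.004, 0, 0, 0, 0, 0, 0]
}}

```text
time_s: 19.12
position: [0.4662, 0.3609, 0.141]
eef_rot: [2.175, 2.267, 0.0]
ft_force: [-0.2, -0.0, 2.2]
width: -0.0002
```

Emit:
{"fn": "apply_moves", "kwargs": {
  "plan": [0, 0, 0, 0.004, 0, 0, 0, 0, 0.004, 0, 0, 0, 0, 0.002, 0, 0, 0, 0, 0, 0]
}}

```text
time_s: 19.62
position: [0.4664, 0.361, 0.1334]
eef_rot: [2.175, 2.267, 0.002]
ft_force: [-3.4, -2.7, 17.8]
width: 0.0003
```

Emit:
{"fn": "apply_moves", "kwargs": {
  "plan": [0, 0, 0, -0.01, 0, 0, 0, 0, -0.02, 0, 0, 0, 0, -0.05, 0, 0, 0, 0, -0.06, 0, 0, 0, 0, 0, 0, 0, 0, 0, 0, 0]
}}

```text
time_s: 20.38
position: [0.4658, 0.3605, 0.2702]
eef_rot: [-2.175, -2.267, 0.002]
ft_force: [-0.4, 0.3, 0.4]
width: 0.0002
```

```bash
python3 - <<'E'
from h import *
np.set_printoptions(precision=4,suppress=True)
s=ctrl.read_state();print(s["time_s"],s["position"],s["ft_force"])
im=cams.get_image("top")
for q,z in(("sleeve_mid",.097),("log_top",.069),("ref_ball",0),("spray",0)):
    for x in models.spot_point("top",q): print(q,x["conf"],x["at"],onz("top",x["at"],z))
C=np.array([.4984,-.0072]);Y=-.136
M=cams.camera_model("top");g=im.min(2)
# brightness along the rod's centre line, top heights: sleeve top bright, collar dark
for ph in range(-14,32,2):
    t=np.radians(ph)+Y;a=proj("top",[C[0]+.16*np.cos(t),C[1]+.16*np.sin(t),.123],M);print(ph,int(g[int(round(a[1])),int(round(a[0]))]),end="; ")
E
```

```text
20.375 [0.4658 0.3605 0.2702] [-0.3626  0.3035  0.4038]
sleeve_mid 0.85 [307.3, 151.3] [ 0.6538 -0.0007  0.097 ]
log_top 0.63 [104.1, 226.1] [0.4336 0.6059 0.069 ]
ref_ball 0.7 [403.3, 152.0] [ 0.682  -0.3232  0.    ]
ref_ball 0.58 [201.8, 146.5] [0.7041 0.3333 0.    ]
spray 0.76 [201.7, 147.7] [0.7001 0.3335 0.    ]
-14 205; -12 153; -10 124; -8 157; -6 126; -4 153; -2 174; 0 235; 2 255; 4 255; 6 255; 8 255; 10 255; 12 255; 14 255; 16 255; 18 255; 20 212; 22 133; 24 135; 26 248; 28 247; 30 161;
```

```bash
python3 -c "
from cell import ctrl
print(ctrl.hand_in())"
```

```text
the job is handed in; nothing more can be done
None
```

I threaded the sleeve onto the rod, slid it home against the stop collar and let go. I then pressed the grey logging box's button and handed the job in at about 20 s. No verdict was reported.

**Sleeve home:** It stopped against the collar at about 10° with 13 N along the rod. The wrist picture after release showed it flush on the collar, with the pin pushed through and standing out of the back. After the button press, the top camera still placed it at (0.654, −0.001), which fits the home position to about 2 mm. I did not look at it close up again at that point.

**Button:** I pressed until it bottomed, with 18 N on the tool and about 8 mm of tip travel, then lifted clear. I did not check the button's return in a picture. The tool ended free of contact at a height of 0.27 m, with the force back to about 0.4 N.

**Bystanders:** I went near neither the ball nor the bottle. The bottle read the same before and after. The ball reading moved about 14 mm, which I take as detector scatter, because nothing came close to it.

**Disagreements on the way:**
- One top-camera sleeve estimate was about 6 mm off the wrist measurement, because it included a side face. I used the wrist value.
- The first rod fit was off by a few millimetres. I replaced it with refits from close up before threading.

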